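Load the specimen jars into the divided crate and bar it

TASK

Slide the two specimen jars that stand on the bench (yellow lid, orange lid) upright along the bench into the two free bays of the blue divided crate, one jar per bay and fully home against its back wall, whichever jar in whichever bay; the green-lidded jar stays in its own bay. Then slide the steel retaining bar (the one with the red knob) all the way across the mouths of the bays to its stop. Do not lift or tip the jars, and leave everything else on the bench where it stands.

Things in the scene. Friction and masses are not known exactly. Their poses are not given: they have to be found in the camera images.
- crate: blue crate fixed to the bench, no floor: three bays side by side, each 104 mm wide inside, 95 mm deep, open towards the robot. Walls 6 mm thick, 42 mm high, back wall 50 mm. Origin: on the bench, at the middle of the back wall's inner face; x points from the mouths to the back wall, y to the left seen from the robot. Bay centre lines at y = 110, 0, -110 mm. Flat grey spots mark the free bays
- bay0 (a point): on the bench, the axis of a jar that is fully home in the left bay (45 mm before the back wall); axes as the crate's. A jar axis more than 53 mm before the back wall is in the bar's way
- bay1 (a point): the same for the middle bay
- bay2 (a point): the same for the right bay
- jar_a: squat upright specimen jar with a yellow screw lid, standing on the bench before the crate, left or right; 90 mm diameter (too wide to grasp) and 66 mm high: white body of 90 mm diameter up to 48 mm, above it the lid of 86 mm diameter. About 0.2 to 0.4 kg. Origin: centre of its underside, z up.
- jar_b: squat upright specimen jar with an orange screw lid, standing on the bench before the crate, on the other side; 90 mm diameter (too wide to grasp) and 66 mm high: white body of 90 mm diameter up to 48 mm, above it the lid of 86 mm diameter. About 0.2 to 0.4 kg. Origin: centre of its underside, z up.
- jar_c: squat upright specimen jar with a green screw lid, already home in one of the three bays, which one varies; 90 mm diameter (too wide to grasp) and 66 mm high: white body of 90 mm diameter up to 48 mm, above it the lid of 86 mm diameter. About 0.2 to 0.4 kg. Origin: centre of its underside, z up.
- bar (a joint): travel of the steel retaining bar: near 0 parked left of the bays in its 40 mm high guide (crate y = 172 to 482 mm), 0.33 m closed, at the 44 mm high stop block right of the bays. Slides along the crate's -y just before the mouths (crate x = -98 to -110 mm); 300 mm long, 24 to 40 mm above the bench; needs about 2 N and stays where left
- bar_knob (a point): top centre of the bar's red upright round knob, near its leading end: 24 mm diameter, 40 to 100 mm above the bench (jars are 66 mm high). This point is 100 mm above the bench and moves with the bar; in the crate's frame x = -104 mm, y = 195 mm minus the bar's travel; axes as the crate's
- amber_bottle: bystander: amber glass bottle, 48 mm diameter, 95 mm high, left; origin under its centre
- dropper_bottle: bystander: small white bottle with red cap, 30 mm diameter, 68 mm high, left of the jars; origin under its centre
- slide_box: bystander: green slide box 85 x 100 x 35 mm, right; origin under its centre
- calculator: bystander: black desk calculator 200 x 140 x 33 mm, right; origin under its centre

How it is judged:
By the outcome, as a careful person would: the job done as asked, in the order asked, and still so for the second after the job is handed in, with the robot touching nothing.
It also fails if it takes over 72 s, if anything falls off the work surface, if the arm or the gripper's body presses on something with over 40 N, if the wrist force passes 120 N, or if a joint passes its speed limit or range.

ROBOT

A 7-joint arm with a two-finger parallel gripper is mounted at the origin on the work surface. World frame = base frame: x ahead of the robot, y to its left, z up, the work surface at z = 0. Lengths are in m, angles in rad, forces in N, time in s.
With the tool pointing down it reaches from about 0.4 to 0.85 m from the base axis. Payload 10.4 kg.
Tool frame: the origin (TCP) lies on the mounting face of the last link; the fingertips stand 182 mm ahead of it and the grasp point (between the pads) lies 164 mm ahead of it (r.tcp_to_tips is the distance from the TCP to the fingertips, in m); z points along the fingers, y is the line along which they close (so a half turn about z gives the same grasp; the last joint's range is limited). The gripper opens to 87 mm and grips with 3 to 60 N. Pads are 19 mm wide; open, the fingers measure 117 mm over their backs; the gripper's body (75 mm by 190 mm) begins 51 mm behind the grasp point.
Start: joints at [-1.171, 0.332, -0.065, 1.46, 0.022, 1.35, -0.088], TCP at [0.256, 0.57, 0.405] pointing down, gripper open.
Joint ranges: [-2.6, 2.6], [-0.5, 2.12], [-1.47, 1.34], [0.16, 2.42], [-1.27, 4.41], [0.06, 2.06], [-2.6, 2.6]. Speed limits (rad/s): [2.22, 2.22, 2.79, 2.79, 3.14, 3.14, 3.14].

INTERFACE

Orientations are given as a rotation vector (axis times angle).
In Python, from bench import r gives the robot as it stands.
- The arm moves only by the tool drive_tool, never from a script. Its argument "steps" is one flat list of numbers, 7 for each row, row after row: the closure, from 0 (fully open) to 1 (shut), then the shift along the tool's x, y, z in cm, then the turn, a rotation vector about the tool's x, y, z in rad. In form: [jaw, dx, dy, dz, ax, ay, az, jaw, dx, dy, dz, ax, ay, az, ...]. A call has 1 to 5 rows; each row is the pose to reach, as a shift and turn from the pose commanded when the call began, along the tool's axes at that moment; what a row does not reach only later rows make up. A row lasts 1/10 s, in which the tool goes at most 50 mm and 8.59 degrees, less where a joint would pass 70% of its speed; a pose out of reach is approached as far as the arm can. A call with a gripper value outside its range is refused whole. The fingers move at their own pace and stop on an object; the grip force is fixed at half the most. Time passes only in rows, so rows that repeat a pose let the fingers close. It gives the time, the measured TCP pose, the force, the opening and the grip force at its end, in the units of the state.
- r.read_state(): the state, without advancing time (a new reading comes with each control period).
- r.snapshot(name): name is "side" or "top"; returns a dict with "img" (480x640x3 uint8, red, green, blue), "fovy" (degrees; the focal length in pixels is half the picture's height over the tangent of half this angle, whatever the lens; pixels are square), "cx", "cy" (the principal point, pixels), "D" ([k1, k2, p1, p2, k3] as OpenCV has them; the pictures are not rectified), "T" (4x4, takes a point from camera to world coordinates). Camera axes: x right, y down, z forward; pixel columns grow to the right and rows downward; lengths in m; the calibration is good to about 2 mm. A picture is of the moment at which its call begins. There is no depth.
- r.hand_in(): hands the job in; it is judged then, once.
The state is a dict: "time_s": time; "joint_pos": joint angles; "qd": joint speeds; "joint_torque": joint torques, N m; "tool_pos": TCP position; "tool_rot": TCP orientation; "force": force on the tool from outside, world axes, zero at the start; "ft_torque": the same for the moment, N m; "grip_width": finger opening in m; "grip_force": force on a finger pad.
Only numpy, scipy, OpenCV 4.12 (cv2) and the standard library are available. Lean on these libraries where they do the work, as an engineer would, in place of code of your own. Each camera call takes 0.05 s, during which the arm holds its last target. There are 200 camera calls.

## Working session

There is one attempt and no reset: what is moved stays moved. The work goes in short steps, Python scripts to look and compute and a tool call to move; the robot and the scene stay as the last step left them, time stands still between calls to the robot, and variables do not carry over. Pictures are saved under pics/ and viewed, at most 10 in all, crops included, and the job is handed in when it is done.

Besides the shell and the picture viewer there is one more tool, called after "Emit:" by a JSON object that holds its "fn" and its "kwargs". drive_tool: Moves the arm, as the interface text tells. Its arguments: {"type":"object","properties":{"steps":{"type":"array","items":{"type":"number"}}},"required":["steps"]}

```bash
ls; mkdir -p pics; python3 - <<'E'
from bench import r
import cv2,numpy as np
np.set_printoptions(precision=4,suppress=True)
for n in("top","side"):
    s=r.snapshot(n); cv2.imwrite(f"pics/{n}0.png",s["img"][:,:,::-1]); np.savez(f"{n}0.npz",**s)
    print(n,s["fovy"],s["cx"],s["cy"],s["D"],s["T"])
print(r.read_state(), r.tcp_to_tips)
E
```

```text
pics
top 54.35027580171471 321.31454982908326 238.55057275296807 [0.0377 0.     0.     0.     0.    ] [[-0.0163 -0.9966  0.0813  0.4551]
 [-0.9999  0.0164  0.0009 -0.0214]
 [-0.0022 -0.0813 -0.9967  1.1098]
 [ 0.      0.      0.      1.    ]]
side 52.11552662361474 324.6104958638646 240.51160434125904 [-0.0344  0.      0.      0.      0.    ] [[ 0.7379 -0.3663  0.5669 -0.0356]
 [-0.6747 -0.38    0.6327 -0.6776]
 [-0.0163 -0.8494 -0.5276  0.6368]
 [ 0.      0.      0.      1.    ]]
{'time_s': 0.1, 'joint_pos': array([-1.1706,  0.3328, -0.0647,  1.4609,  0.0216,  1.3499, -0.0885]), 'qd': array([-0.0015, -0.0004, -0.0009, -0.0018,  0.0012, -0.0022,  0.0013]), 'joint_torque': array([  0.0004, -62.4543,   0.0239, -39.072 ,  -0.0616,   0.0365,
         0.0001]), 'tool_pos': array([0.2564, 0.5699, 0.404 ]), 'tool_rot': array([-0.6592, -3.0714,  0.0019]), 'force': array([-0.1798, -1.3757, -0.2851]), 'ft_torque': array([-0.0104,  0.0135,  0.0298]), 'grip_force': 0.0, 'grip_width': 0.08700237038954088} 0.1822
```

View pics/top0.png

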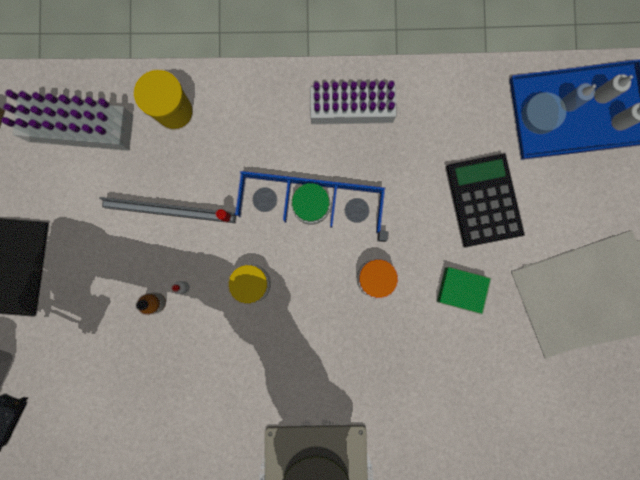

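View pics/side0.png

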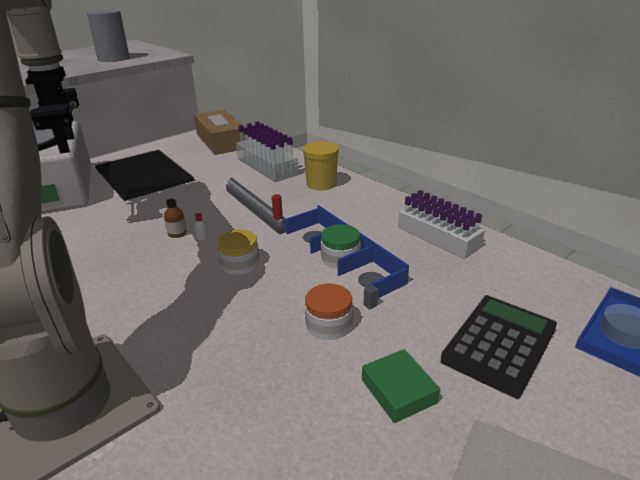

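The top view shows the yellow jar at (249,284), the orange at (378,279) and the green in the middle bay at (310,203). The free spots are at (265,199) and (357,210), and the knob is at (223,215). The side view agrees: yellow lid (238,243), orange (329,300), green (340,236), knob (277,205).

```bash
cat > h.py <<'E'
import cv2,numpy as np
np.set_printoptions(precision=4,suppress=True)
def ray(s,uv):
    f=240/np.tan(np.radians(float(s["fovy"]))/2); K=np.array([[f,0,s["cx"]],[0,f,s["cy"]],[0,0,1]],float)
    p=cv2.undistortPoints(np.array(uv,float).reshape(-1,1,2),K,np.array(s["D"],float)).reshape(-1,2)
    T=np.array(s["T"]); return T[:3,3],np.c_[p,np.ones(len(p))]@T[:3,:3].T
def plane(s,uv,z):
    o,d=ray(s,uv); return o+d*((z-o[2])/d[:,2])[:,None]
def tri(s1,u1,s2,u2):
    o1,d1=ray(s1,[u1]);o2,d2=ray(s2,[u2]);d1=d1[0];d2=d2[0]
    t=np.linalg.lstsq(np.c_[d1,-d2],o2-o1,rcond=None)[0]
    a=o1+t[0]*d1;b=o2+t[1]*d2; return (a+b)/2,np.linalg.norm(a-b)
COL=dict(yellow=((18,28),120,60),orange=((5,14),150,90),green=((55,85),120,50),red=((172,184),130,60))
def blob(img,c,near,rad=40):
    h=cv2.cvtColor(np.ascontiguousarray(img),cv2.COLOR_RGB2HSV).astype(int); (a,b),s,v=COL[c]
    H=h[...,0]; H=np.where((H<5)&(b>180),H+180,H)
    m=((H>=a)&(H<=b)&(h[...,1]>s)&(h[...,2]>v)).astype(np.uint8)
    w=np.zeros_like(m);cv2.circle(w,near,rad,1,-1); m*=w
    cs,_=cv2.findContours(m,cv2.RETR_EXTERNAL,cv2.CHAIN_APPROX_NONE)
    return max(cs,key=cv2.contourArea)
E
python3 - <<'E'
from h import *
t=np.load("top0.npz");s=np.load("side0.npz")
for c,nt,ns in(("yellow",(249,284),(238,243)),("orange",(378,279),(329,300)),("green",(310,203),(340,236)),("red",(223,215),(277,205))):
    a=blob(t["img"],c,nt,28);b=blob(s["img"],c,ns)
    print(c,"area",cv2.contourArea(a),cv2.contourArea(b),"bbox",cv2.boundingRect(a),cv2.boundingRect(b))
    if c!="red":
        ea=cv2.fitEllipse(cv2.convexHull(a));
        # top circle centre at z=.066
        p=plane(t,a.reshape(-1,2),.066);(x,y),rr=cv2.minEnclosingCircle(p[:,:2].astype(np.float32))
        print("  top ellipse",ea,"minCircle@66",x,y,rr, "centre",plane(t,[ea[0]],.066))
        # upper rim point: side contour upper half -> hull top circle
        bb=b.reshape(-1,2); x0,y0,w,h=cv2.boundingRect(b)
        q=plane(s,bb,.066); 
        # lid far-side rim: fit circle to points of upper half at z=.066
        up=bb[:,1]<y0+h*0.4; Q=q[up]; A=np.c_[2*Q[:,:2],np.ones(len(Q))]; so=np.linalg.lstsq(A,(Q[:,:2]**2).sum(1),rcond=None)[0]
        print("  side rim fit@66",so[:2],np.sqrt(so[2]+so[0]**2+so[1]**2))
        # two-view height: top centre ray vs side ellipse of the rim (flattened lid, approx lid mid)
        eb=cv2.fitEllipse(cv2.convexHull(b)); print("  tri lid-blob centre",tri(t,ea[0],s,eb[0]))
    else:
        print(a.reshape(-1,2).mean(0), "side top",b.reshape(-1,2)[b.reshape(-1,2)[:,1]<=b[...,1].min()+1])
g=cv2.cvtColor(t["img"],cv2.COLOR_RGB2HSV).astype(int)
for u,v in((265,199),(357,210)):
    w=t["img"][v-20:v+21,u-20:u+21].astype(int); m=((w.max(2)-w.min(2)<40)&(w.sum(2)<330)).astype(np.uint8)
    cs,_=cv2.findContours(m,0,1);c=max(cs,key=cv2.contourArea);mo=cv2.moments(c)
    c0=(mo["m10"]/mo["m00"]+u-20,mo["m01"]/mo["m00"]+v-20);print("spot top",c0,mo["m00"],plane(t,[c0],0),cv2.boundingRect(c))
H=g; m=((H[...,0]>100)&(H[...,0]<130)&(H[...,1]>120)&(H[...,2]>40)).astype(np.uint8);m[:160]=0;m[250:]=0;m[:,:225]=0;m[:,395:]=0
cs,_=cv2.findContours(m,0,cv2.CHAIN_APPROX_NONE)
P=np.vstack(cs).reshape(-1,2);hb=cv2.minAreaRect(P);bx=cv2.boxPoints(hb);print("crate rect",hb,"\n",plane(t,bx,.045))
for n,sn,b in(("t",t,(190,150,220,160)),("s",s,(200,160,230,180))):
    x,y,w,h=b;cv2.imwrite(f"pics/z{n}.png",cv2.resize(sn["img"][y:y+h,x:x+w,::-1],None,fx=3.4,fy=3.3,interpolation=cv2.INTER_CUBIC))
E
```

```text
yellow area 1119.5 773.5 bbox (229, 265, 38, 39) (218, 230, 39, 26)
  top ellipse ((247.21102905273438, 283.68084716796875), (38.29459762573242, 38.88228988647461), 63.3530158996582) minCircle@66 0.4427892863750458 0.14566807448863983 0.043216217309236526 centre [[0.4425 0.1457 0.066 ]]
  side rim fit@66 [0.4401 0.1471] 0.04150162920065863
  tri lid-blob centre (array([0.4414, 0.1477, 0.0573]), np.float64(0.0023160886177039904))
orange area 672.5 1184.0 bbox (359, 260, 38, 38) (306, 284, 46, 35)
  top ellipse ((377.9437255859375, 278.1739501953125), (37.305572509765625, 38.11854553222656), 130.1653594970703) minCircle@66 0.4499770402908325 -0.1446688175201416 0.042447034269571304 centre [[ 0.4499 -0.1449  0.066 ]]
  side rim fit@66 [ 0.4477 -0.1457] 0.041337968778257184
  tri lid-blob centre (array([ 0.449 , -0.1453,  0.0572]), np.float64(0.002076915117194874))
green area 1032.5 659.0 bbox (292, 183, 37, 38) (321, 224, 39, 26)
  top ellipse ((310.17529296875, 201.47222900390625), (36.33427810668945, 37.71902847290039), 0.09994516521692276) minCircle@66 0.624774158000946 0.0035354173742234707 0.04305683821439743 centre [[0.6246 0.0032 0.066 ]]
  side rim fit@66 [0.6224 0.0044] 0.040749507183436104
  tri lid-blob centre (array([0.6245, 0.0045, 0.0579]), np.float64(0.003472362610372457))
red area 97.5 164.5 bbox (216, 209, 14, 12) (272, 195, 10, 24)
[222.4571 215.1143] side top [[274 195]
 [273 196]
 [272 196]
 [280 196]
 [279 195]
 [278 195]
 [277 195]
 [276 195]
 [275 195]]
spot top (264.3955399061033, 199.24256651017214) 426.0 [[0.6425 0.1144 0.    ]] (8, 9, 24, 24)
spot top (356.5, 209.89190251572327) 424.0 [[ 0.6131 -0.1058  0.    ]] (8, 8, 24, 24)
crate rect ((309.9933776855469, 200.6914825439453), (145.7381134033203, 45.14030456542969), 7.174323081970215) 
 [[ 0.6018  0.1768  0.045 ]
 [ 0.7058  0.1635  0.045 ]
 [ 0.6578 -0.1693  0.045 ]
 [ 0.5544 -0.1537  0.045 ]]
```

View pics/zt.png

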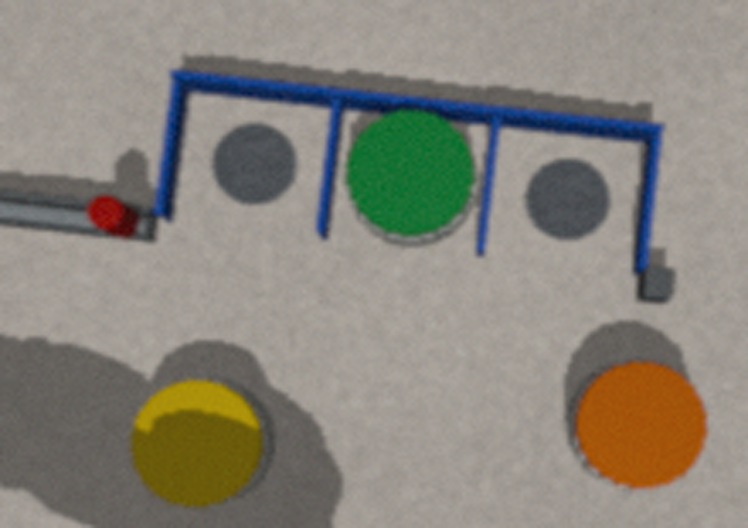

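The crop shows three bays with the middle one filled, the knob at the left wall's mouth corner (110,213 in the crop), and the stop block at (655,280). The two grey spots are at (254,162) and (567,198). Next I'll refine the crate pose, triangulate the knob and one spot, and write a move calculator.

```bash
cat >> h.py <<'E'
from scipy.spatial.transform import Rotation as Ro
def delta(st,tip,yaw,off=0.1822):
    """shift (cm) in tool axes and turn about tool z to bring fingertips to tip, tool y at world angle yaw(rad), pointing down"""
    R=Ro.from_rotvec(st["tool_rot"]); p=np.array(tip)+[0,0,off]
    y=np.array([np.cos(yaw),np.sin(yaw),0]);z=np.array([0,0,-1.]);G=Ro.from_matrix(np.c_[np.cross(y,z),y,z])
    return (R.inv().apply(p-st["tool_pos"])*100).round(2),(R.inv()*G).as_rotvec().round(3)
E
python3 - <<'E'
from h import *
t=np.load("top0.npz");s=np.load("side0.npz")
def bm(img):
    h=cv2.cvtColor(img,cv2.COLOR_RGB2HSV).astype(int);return (h[...,0]>100)&(h[...,0]<130)&(h[...,1]>120)&(h[...,2]>40)
m=bm(t["img"])
# back wall: topmost blue row per column (outer upper edge, z=.05)
P=[(u,np.where(m[165:215,u])[0].min()+165) for u in range(248,378,2) if m[165:215,u].any()]
W=plane(t,P,.05)[:,:2];vx,vy,x0,y0=cv2.fitLine(W.astype(np.float32),cv2.DIST_HUBER,0,.01,.01).ravel()
yaw=np.arctan2(vy,vx);print("back outer edge",vx,vy,x0,y0,"crate yaw deg",np.degrees(np.arctan2(-vx*np.sign(vy),abs(vy))))
n=np.array([vy,-vx])*np.sign(vy)
for q in((.6425,.1144),(.6131,-.1058),(.6237,.004)): print("dist to inner face",n@(np.array([x0,y0])-q)-.006)
k=blob(t["img"],"red",(223,215),28).reshape(-1,2)
b=blob(s["img"],"red",(277,205)).reshape(-1,2)
print("knob top-view blob @z",[plane(t,[k.mean(0)],z)[0] for z in(.07,.1)], k.min(0),k.max(0))
print("knob side top @.1",plane(s,[(276.2,197)],.1)," base", plane(s,[(277,218)],.04))
g=s["img"][265:292,355:390].astype(int);mm=((g.max(2)-g.min(2)<40)&(g.sum(2)<300)).astype(np.uint8)
cs,_=cv2.findContours(mm,0,1);c=max(cs,key=cv2.contourArea);print("side spot2 bbox",cv2.boundingRect(c))
(ex,ey),_,_=cv2.fitEllipse(c);print(tri(t,(356.5,209.9),s,(ex+355,ey+265)),plane(s,[(ex+355,ey+265)],0))
print("stop top corner px->",plane(t,[(383,233)],.044))
E
```

```text
back outer edge 0.13235264 0.9912027 0.678311 -0.0012759246 crate yaw deg -7.605562
dist to inner face 0.044805964199779835
dist to inner face 0.04480327364909489
dist to inner face 0.04882884425329996
knob top-view blob @z [array([0.5962, 0.1998, 0.07  ]), array([0.5922, 0.1934, 0.1   ])] [216 209] [229 220]
knob side top @.1 [[0.5917 0.1956 0.1   ]]  base [[0.5919 0.1993 0.04  ]]
side spot2 bbox (3, 7, 25, 20)
(array([ 0.6114, -0.1042, -0.0017]), np.float64(0.005136387323826736)) [[ 0.6073 -0.1044  0.    ]]
stop top corner px-> [[ 0.5525 -0.1618  0.044 ]]
```

```bash
cat >> h.py <<'E'
A=-np.radians(7.6); O=np.array([.6724,-.0017]); CR=np.array([[np.cos(A),-np.sin(A)],[np.sin(A),np.cos(A)]])
def c2w(x,y): return O+CR@[x,y]
def w2c(p): return CR.T@(np.array(p)[:2]-O)
def go(st,x,y,z,turn=0): return delta(st,[*c2w(x,y),z],A+np.pi/2+turn)
E
python3 - <<'E'
from h import *; from bench import r
st=r.read_state()
for z in(.2,.04):print(go(st,-.311,.116,z))
E
```

```text
(array([-28.27, -32.83,   2.23]), array([-0.001, -0.   , -0.29 ]))
(array([-28.27, -32.81,  18.23]), array([-0.001, -0.   , -0.29 ]))
```

Emit:
{"fn": "drive_tool", "kwargs": {"steps": [0.43,-28.3,-32.8,2.2,0,0,-0.29,0.43,-28.3,-32.8,2.2,0,0,-0.29,0.43,-28.3,-32.8,2.2,0,0,-0.29,0.43,-28.3,-32.8,2.2,0,0,-0.29,0.43,-28.3,-32.8,2.2,0,0,-0.29]}}

```text
time_s: 0.6
tool_pos: [0.3278, 0.3285, 0.3917]
tool_rot: [-0.209, -3.134, 0.0]
force: [1.7, 0.2, 0.1]
grip_width: 0.0552
grip_force: 0.0
```

```bash
cat > st.py <<'E'
from h import *; from bench import r; import sys
st=r.read_state(); p=st["tool_pos"]
print("t",st["time_s"],"crate tip",w2c(p),p[2]-.1822,"F",st["force"],"w",st["grip_width"],"r",np.hypot(*p[:2]))
for a in sys.argv[1:]: print(a,*go(st,*map(float,a.split(","))))
E
python3 st.py -.311,.116,.2 -.311,.116,.04
```

```text
t 0.6 crate tip [-0.3852  0.2817] 0.2094943901721744 F [1.6912 0.1912 0.1141] w 0.05522215669210784 r 0.4640910626959296
-.311,.116,.2 [ -7.43 -16.57   0.95] [-0. -0. -0.]
-.311,.116,.04 [ -7.43 -16.57  16.95] [-0. -0. -0.]
```

Emit:
{"fn": "drive_tool", "kwargs": {"steps": [0.43,-7.4,-16.6,1,0,0,0,0.43,-7.4,-16.6,1,0,0,0,0.43,-7.4,-16.6,1,0,0,0,0.43,-7.4,-16.6,1,0,0,0,0.43,-7.4,-16.6,3,0,0,0]}}

```text
time_s: 1.1
tool_pos: [0.3806, 0.1524, 0.3635]
tool_rot: [0.218, 3.131, 0.003]
force: [1.0, 0.1, -0.0]
grip_width: 0.0498
grip_force: 0.0
```

```bash
python3 st.py -.311,.116,.04
```

```text
t 1.1 crate tip [-0.3096  0.1141] 0.1813038379805159 F [ 1.038   0.0773 -0.0143] w 0.04981149696041699 r 0.4099530711043667
-.311,.116,.04 [ 0.18  0.15 14.13] [ 0.002  0.003 -0.007]
```

Emit:
{"fn": "drive_tool", "kwargs": {"steps": [0.43,0.1,0,5,0,0,0,0.43,0.1,0,10,0,0,0,0.43,0.1,0,14,0,0,0,0.43,0.1,0,14,0,0,0,0.43,0.1,0,14,0,0,0]}}

```text
time_s: 1.6
tool_pos: [0.3781, 0.1565, 0.2227]
tool_rot: [-0.209, -3.134, 0.001]
force: [0.9, -0.3, 0.9]
grip_width: 0.0497
grip_force: 0.0
```

```bash
python3 - <<'E'
from bench import r; import cv2
s=r.snapshot("side");cv2.imwrite("pics/side1.png",s["img"][160:420,150:450,::-1])
E
python3 st.py -.311,.116,.04
```

```text
t 1.65 crate tip [-0.3121  0.1183] 0.04154482860442699 F [0.7642 0.1067 0.6305] w 0.049525498473593894 r 0.4098932056100979
-.311,.116,.04 [-0.11 -0.23  0.15] [ 0.001  0.001 -0.   ]
```

View pics/side1.png

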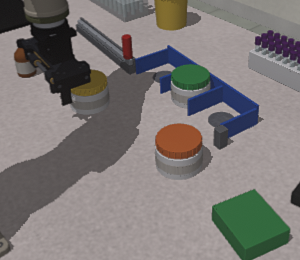

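The gripper hangs clear behind the yellow jar (crop pixel 85,90). Now I'll push it forward.

Emit:
{"fn": "drive_tool", "kwargs": {"steps": [0.43,-1.2,-0.2,0.2,0,0,0,0.43,-2.4,-0.3,0.2,0,0,0,0.43,-3.6,-0.4,0.2,0,0,0,0.43,-4.8,-0.5,0.2,0,0,0,0.43,-6,-0.6,0.2,0,0,0]}}

```text
time_s: 2.15
tool_pos: [0.4379, 0.1423, 0.2203]
tool_rot: [0.209, 3.135, 0.0]
force: [-2.7, 0.3, 2.2]
grip_width: 0.0497
grip_force: 1.7
```

Emit:
{"fn": "drive_tool", "kwargs": {"steps": [0.43,-1.2,-0.1,0,0,0,0,0.43,-2.4,-0.2,0,0,0,0,0.43,-3.6,-0.2,0,0,0,0,0.43,-4.8,-0.2,0,0,0,0,0.43,-5.4,-0.2,0,0,0,0]}}

```text
time_s: 2.65
tool_pos: [0.4912, 0.1331, 0.22]
tool_rot: [0.209, 3.134, -0.0]
force: [-1.6, 0.0, 0.7]
grip_width: 0.0499
grip_force: 1.1
```

```bash
cat > jar.py <<'E'
from h import *; from bench import r; import sys
# lid centre in crate frame from both views: jar.py colour cratex cratey
c=sys.argv[1]; w=np.array([*c2w(float(sys.argv[2]),float(sys.argv[3])),.066])
for n in("top","side"):
    s=r.snapshot(n);f=240/np.tan(np.radians(s["fovy"])/2);K=np.array([[f,0,s["cx"]],[0,f,s["cy"]],[0,0,1.]])
    Ti=np.linalg.inv(s["T"]);px=cv2.projectPoints(w[None],Ti[:3,:3],Ti[:3,3],K,np.array(s["D"]))[0].ravel()
    b=blob(s["img"],c,tuple(int(v) for v in px),32)
    if n=="top":
        p=plane(s,b.reshape(-1,2),.066);(x,y),rr=cv2.minEnclosingCircle(p[:,:2].astype(np.float32));print("top crate xy",w2c((x,y)),"R",rr)
    else:
        e=cv2.boundingRect(b);q=plane(s,[(e[0]+e[2]/2,e[1]+e[3]/2)],.0575)[0];print("side crate xy",w2c(q),"bbox",e)
if len(sys.argv)>4: cv2.imwrite(sys.argv[4],s["img"][160:420,150:450,::-1])
E
python3 jar.py yellow -.16 .113; python3 st.py -.092,.110,.04
```

```text
top crate xy [-0.1341  0.1005] R 0.0379750058054924
side crate xy [-0.1425  0.0942] bbox (271, 221, 25, 22)
t 2.75 crate tip [-0.1978  0.1097] 0.037744310809362 F [-0.6127  0.0241 -1.0615] w 0.049572134152262054 r 0.5085499059090681
-.092,.110,.04 [-10.58   0.04  -0.22] [-0.     0.001 -0.001]
```

```bash
python3 - <<'E'
from bench import r; import cv2,numpy as np
a=r.snapshot("top")["img"][160:310,190:410];b=r.snapshot("side")["img"][170:320,200:420]
cv2.imwrite("pics/p2.png",cv2.resize(np.vstack([a,b])[:,:,::-1],None,fx=2,fy=2,interpolation=2))
E
```

```text
(no output)
```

View pics/p2.png

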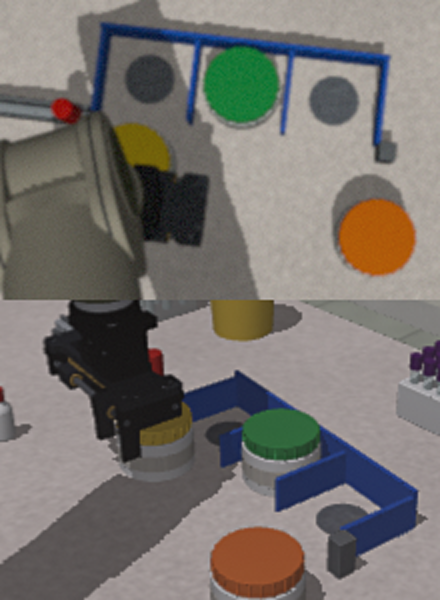

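Top half: the yellow jar sits between the fingers, entering at the left bay (arc around crop 140,122 to 171,155). Side half: it stands upright and cradled at (158,440). I'll fit the visible arc with the known radius.

```bash
cat > arc.py <<'E'
from h import *; from bench import r; import sys; from scipy.optimize import least_squares
def arc(c,cx,cy,y0,s=None):
    s=s or r.snapshot("top");w=np.array([*c2w(cx,cy),.066]);f=240/np.tan(np.radians(s["fovy"])/2);K=np.array([[f,0,s["cx"]],[0,f,s["cy"]],[0,0,1.]])
    Ti=np.linalg.inv(s["T"]);px=cv2.projectPoints(w[None],Ti[:3,:3],Ti[:3,3],K,np.array(s["D"]))[0].ravel()
    b=blob(s["img"],c,tuple(int(v) for v in px),32);P=np.array([w2c(p) for p in plane(s,b.reshape(-1,2),.066)])
    P=P[(P[:,0]>cx+.008)&(P[:,1]<y0)]
    q=least_squares(lambda q:np.hypot(*(P-q).T)-.0433,[cx,cy],loss="soft_l1",f_scale=.001);print("arc",c,q.x,"n",len(P),"rms",np.sqrt(np.mean(q.fun**2)))
if __name__=="__main__": arc(sys.argv[1],*map(float,sys.argv[2:5]))
E
python3 arc.py yellow -.151 .112 .12
```

```text
arc yellow [-0.1514  0.1109] n 28 rms 0.006066749882178088
```

Emit:
{"fn": "drive_tool", "kwargs": {"steps": [0.43,-1.2,0,-0.2,0,0,0,0.43,-2.4,0,-0.2,0,0,0,0.43,-3.6,0,-0.2,0,0,0,0.43,-4.8,0,-0.2,0,0,0,0.43,-6,0,-0.2,0,0,0]}}

```text
time_s: 3.4
tool_pos: [0.5505, 0.1253, 0.222]
tool_rot: [-0.209, -3.134, -0.0]
force: [-2.7, 0.2, 1.2]
grip_width: 0.05
grip_force: 1.4
```

Emit:
{"fn": "drive_tool", "kwargs": {"steps": [0.43,-1,0,0,0,0,0,0.43,-2,0,0,0,0,0,0.43,-3,0,0,0,0,0,0.43,-3.7,0,0,0,0,0,0.43,-3.7,0,0,0,0,0]}}

```text
time_s: 3.9
tool_pos: [0.587, 0.1203, 0.222]
tool_rot: [0.209, 3.134, -0.0]
force: [0.4, -0.5, -0.1]
grip_width: 0.0499
grip_force: 0.0
```

```bash
python3 arc.py yellow -.055 .111 .14;python3 st.py -.092,.110,.04
```

```text
arc yellow [-0.0591  0.1113] n 52 rms 0.00973970951771222
t 3.95 crate tip [-0.1013  0.1097] 0.039778502618734224 F [-0.256  -0.6747 -0.254 ] w 0.04971651856941945 r 0.5987258044712012
-.092,.110,.04 [-0.93  0.03 -0.02] [-0.     0.001 -0.001]
```

Creep to the wall, watching force.

Emit:
{"fn": "drive_tool", "kwargs": {"steps": [0.43,-0.3,0,0,0,0,0,0.43,-0.5,0,0,0,0,0,0.43,-0.7,0,0,0,0,0,0.43,-0.8,0,0,0,0,0,0.43,-0.8,0,0,0,0,0]}}

```text
time_s: 4.45
tool_pos: [0.5941, 0.1195, 0.222]
tool_rot: [0.208, 3.135, 0.0]
force: [-1.4, -0.5, -0.3]
grip_width: 0.0497
grip_force: 0.3
```

Emit:
{"fn": "drive_tool", "kwargs": {"steps": [0.43,-0.1,0,0,0,0,0,0.43,-0.2,0,0,0,0,0,0.43,-0.3,0,0,0,0,0,0.43,-0.3,0,0,0,0,0,0.43,-0.3,0,0,0,0,0]}}

```text
time_s: 4.95
tool_pos: [0.5968, 0.1192, 0.222]
tool_rot: [-0.208, -3.134, -0.0]
force: [-3.8, 1.3, 0.7]
grip_width: 0.0492
grip_force: 1.4
```

```bash
python3 arc.py yellow -.05 .111 .15;python3 st.py
```

```text
arc yellow [-0.0492  0.1136] n 54 rms 0.008030005906355515
t 5.0 crate tip [-0.0909  0.1098] 0.039766119585508075 F [-3.0671  0.9198  0.1412] w 0.049725903139006745 r 0.6085763543456821
```

Emit:
{"fn": "drive_tool", "kwargs": {"steps": [0.43,-0.1,0,0,0,0,0,0.43,-0.2,0,0,0,0,0,0.43,-0.3,0,0,0,0,0,0.43,-0.3,0,0,0,0,0,0.43,-0.3,0,0,0,0,0]}}

```text
time_s: 5.5
tool_pos: [0.5984, 0.1192, 0.2216]
tool_rot: [-0.207, -3.129, 0.0]
force: [-14.5, 1.2, 7.4]
grip_width: 0.0498
grip_force: 6.6
```

```bash
python3 st.py
```

```text
t 5.5 crate tip [-0.0894  0.1101] 0.039360365490827415 F [-14.5082   1.2488   7.3669] w 0.04976246346127657 r 0.6101316202784203
```

Emit:
{"fn": "drive_tool", "kwargs": {"steps": [0.43,2,0,0,0,0,0,0.43,6,0,0,0,0,0,0.43,7,0,-4,0,0,0,0.43,7,0,-9,0,0,0,0.43,7,0,-9,0,0,0]}}

```text
time_s: 6.0
tool_pos: [0.5326, 0.1281, 0.319]
tool_rot: [0.208, 3.124, 0.008]
force: [1.0, -0.3, 0.1]
grip_width: 0.0496
grip_force: 0.0
```

```bash
python3 jar.py orange -.2026 -.1716; python3 arc.py yellow -.047 .111 .2; python3 jar.py yellow -.047 .111; python3 st.py -.2444,-.2214,.13,.87;python3 -c "
from bench import r;print(r.read_state()['joint_pos'])"
```

```text
top crate xy [-0.2015 -0.1713] R 0.04232821986079216
side crate xy [-0.2038 -0.1744] bbox (306, 284, 46, 35)
arc yellow [-0.046   0.1113] n 47 rms 0.0008136572318564438
top crate xy [-0.0444  0.1108] R 0.04354289174079895
side crate xy [-0.0457  0.1078] bbox (297, 206, 36, 23)
t 6.25 crate tip [-0.1579  0.1096] 0.12889123333465072 F [ 1.2138  0.2833 -0.5457] w 0.04961121095843235 r 0.5456306016184537
-.2444,-.2214,.13,.87 [  8.64 -33.11  -0.08] [-0.    -0.001 -0.87 ]
[-0.60129988  0.23320422  0.32073165  1.80596935 -0.08089874  1.11639425
  1.18479885]
```

Emit:
{"fn": "drive_tool", "kwargs": {"steps": [0.43,8.6,-33.1,0,0,0,-0.87,0.43,8.6,-33.1,0,0,0,-0.87,0.43,8.6,-33.1,0,0,0,-0.87,0.43,8.6,-33.1,0,0,0,-0.87,0.43,8.6,-33.1,0,0,0,-0.87]}}

```text
time_s: 6.75
tool_pos: [0.4393, -0.0959, 0.3112]
tool_rot: [0.914, -3.004, -0.0]
force: [1.1, -0.1, 0.2]
grip_width: 0.0494
grip_force: 0.0
```

```bash
python3 st.py -.2444,-.2214,.13,.87;python3 -c "
from bench import r;print(r.read_state()['joint_pos'])"
```

```text
t 6.75 crate tip [-0.2186 -0.1242] 0.12900272634609458 F [ 1.096  -0.1451  0.2262] w 0.0493991405015472 r 0.4496024992160762
-.2444,-.2214,.13,.87 [ 8.37 -5.58 -0.09] [ 0.001 -0.001 -0.146]
[-0.32447438  0.00895064  0.44422264  2.04204792 -0.0038415   1.0927754
  2.28330418]
```

```bash
python3 st.py -.256,-.213,.13,.65 -.256,-.213,.025,.65
```

```text
t 6.75 crate tip [-0.2186 -0.1242] 0.12900272634609458 F [ 1.096  -0.1451  0.2262] w 0.0493991405015472 r 0.4496024992160762
-.256,-.213,.13,.65 [ 8.68 -4.18 -0.09] [ 0.    -0.001  0.074]
-.256,-.213,.025,.65 [ 8.67 -4.19 10.41] [ 0.    -0.001  0.074]
```

Emit:
{"fn": "drive_tool", "kwargs": {"steps": [0.43,8.7,-4.2,0,0,0,0.074,0.43,8.7,-4.2,0,0,0,0.074,0.43,8.7,-4.2,0,0,0,0.074,0.43,8.7,-4.2,5,0,0,0.074,0.43,8.7,-4.2,9,0,0,0.074]}}

```text
time_s: 7.25
tool_pos: [0.391, -0.1773, 0.2206]
tool_rot: [-0.794, 3.038, -0.001]
force: [0.3, 1.2, -0.4]
grip_width: 0.0496
grip_force: 0.0
```

```bash
python3 st.py -.256,-.213,.025,.65;python3 -c "
from bench import r;print(r.read_state()['joint_pos'])"; python3 jar.py orange -.202 -.1716 pics/s3.png
```

```text
t 7.25 crate tip [-0.2557 -0.2113] 0.03836811931413325 F [ 0.2913  1.165  -0.3908] w 0.049615083004904935 r 0.4292961822545938
-.256,-.213,.025,.65 [ 0.12 -0.12  1.34] [-0.001  0.001 -0.006]
[-0.21312054  0.10910506  0.5606571   2.17854601 -0.0759492   0.87064383
  2.47565863]
top crate xy [-0.2015 -0.1719] R 0.04217468574643135
side crate xy [-0.2412 -0.193 ] bbox (313, 311, 10, 7)
```

View pics/s3.png

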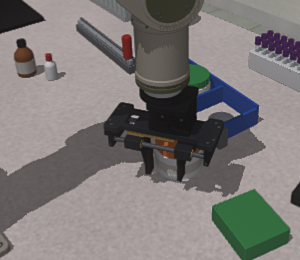

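The side crop shows the gripper behind the orange jar (165,150), standing clear, with the slide box untouched. I'll lower it and push diagonally.

Emit:
{"fn": "drive_tool", "kwargs": {"steps": [0.43,0,0,1.2,0,0,0,0.43,-1.0,0,1.2,0,0,0,0.43,-2.0,0.1,1.2,0,0,0,0.43,-3.1,0.3,1.2,0,0,0,0.43,-4.2,0.5,1.2,0,0,0]}}

```text
time_s: 7.85
tool_pos: [0.4266, -0.1517, 0.211]
tool_rot: [-0.795, 3.038, -0.001]
force: [-2.9, -2.1, 2.6]
grip_width: 0.0497
grip_force: 2.0
```

Emit:
{"fn": "drive_tool", "kwargs": {"steps": [0.43,-1.1,0.2,0,0,0,0,0.43,-2.2,0.4,0,0,0,0,0.43,-3.2,0.6,0,0,0,0,0.43,-3.8,0.7,0,0,0,0,0.43,-3.8,0.7,0,0,0,0]}}

```text
time_s: 8.35
tool_pos: [0.4559, -0.1267, 0.2101]
tool_rot: [-0.797, 3.038, -0.0]
force: [-1.0, -0.1, 0.1]
grip_width: 0.0494
grip_force: 0.0
```

```bash
python3 st.py -.187,-.139,.025,.65; python3 jar.py orange -.165 -.125; python3 arc.py orange -.165 -.125 0
```

```text
t 8.35 crate tip [-0.1981 -0.1525] 0.027862813567918615 F [-1.0391 -0.0713  0.127 ] w 0.0493867760604068 r 0.4731491681368529
-.187,-.139,.025,.65 [-1.7   0.41  0.29] [-0.     0.001 -0.004]
top crate xy [-0.1543 -0.1127] R 0.04048100486397743
side crate xy [-0.1902 -0.1469] bbox (318, 287, 17, 9)
arc orange [-0.1663 -0.1194] n 52 rms 0.011562754810252594
```

Emit:
{"fn": "drive_tool", "kwargs": {"steps": [0.43,-0.7,0.4,0.2,0,0,0,0.43,-1.2,0.7,0.2,0,0,0,0.43,-1.2,0.7,0.2,0,0,0,0.43,2,0,0,0,0,0,0.43,4,0,-3,0,0,0]}}

```text
time_s: 9.0
tool_pos: [0.4183, -0.1474, 0.238]
tool_rot: [0.794, -3.034, -0.002]
force: [0.7, 0.4, 1.1]
grip_width: 0.0493
grip_force: 0.0
```

```bash
python3 arc.py orange -.155 -.115 0; python3 jar.py orange -.155 -.115;  python3 st.py -.22,-.115,.1
```

```text
arc orange [-0.1587 -0.1105] n 55 rms 0.0019978540938211755
top crate xy [-0.1539 -0.1099] R 0.04200427234172821
side crate xy [-0.1891 -0.1301] bbox (315, 282, 14, 10)
t 9.15 crate tip [-0.2307 -0.178 ] 0.05917867453903192 F [-0.326   0.3435 -0.0009] w 0.04937849232429485 r 0.4453610724588066
-.22,-.115,.1 [-4.65  4.39 -4.07] [0.    0.003 0.643]
```

Emit:
{"fn": "drive_tool", "kwargs": {"steps": [0.43,0,0,-4,0,0,0.14,0.43,-4.3,4.8,-4,0,0,0.643,0.43,-4.3,4.8,-4,0,0,0.643,0.43,-4.3,4.8,-4,0,0,0.643,0.43,-4.3,4.8,-4,0,0,0.643]}}

```text
time_s: 9.65
tool_pos: [0.4347, -0.0824, 0.2795]
tool_rot: [-0.21, -3.134, -0.0]
force: [-0.6, -0.2, -0.3]
grip_width: 0.0496
grip_force: 0.0
```

```bash
python3 arc.py orange -.155 -.11 0; python3 jar.py orange -.155 -.11;  python3 st.py -.22,-.11,.03
```

```text
arc orange [-0.1586 -0.1092] n 60 rms 0.003626336073743288
top crate xy [-0.1513 -0.11  ] R 0.041002195328474045
side crate xy [-0.1756 -0.1379] bbox (315, 281, 30, 11)
t 9.8 crate tip [-0.225  -0.1126] 0.09743686767999973 F [-0.3192  0.3643  0.2685] w 0.0496374864127273 r 0.4424247364377824
-.22,-.11,.03 [-0.51  0.25  6.74] [-0.    -0.     0.005]
```

Emit:
{"fn": "drive_tool", "kwargs": {"steps": [0.43,0,0.2,5,0,0,0,0.43,0,0.2,6.9,0,0,0,0.43,0,0.2,6.9,0,0,0,0.43,-1,0.2,6.9,0,0,0,0.43,-2,0.2,6.9,0,0,0]}}

```text
time_s: 10.3
tool_pos: [0.4559, -0.085, 0.2125]
tool_rot: [0.204, 3.132, 0.001]
force: [-0.1, 0.6, 0.3]
grip_width: 0.0499
grip_force: 0.0
```

Emit:
{"fn": "drive_tool", "kwargs": {"steps": [0.43,-1.1,0,0,0,0,0,0.43,-2.2,0,0,0,0,0,0.43,-3.3,0,0,0,0,0,0.43,-4.2,0,0,0,0,0,0.43,-4.2,0,0,0,0,0]}}

```text
time_s: 10.8
tool_pos: [0.4973, -0.0905, 0.2113]
tool_rot: [0.206, 3.133, -0.001]
force: [-0.4, 0.1, 0.1]
grip_width: 0.0497
grip_force: 0.0
```

```bash
python3 arc.py orange -.115 -.11 0; python3 jar.py orange -.115 -.11;  python3 st.py -.092,-.11,.03
```

```text
t 10.9 crate tip [-0.1629 -0.1113] 0.02887234495403368 F [ 0.2664 -0.3185 -0.463 ] w 0.04981166372414871 r 0.5043865906421526
-.092,-.11,.03 [-7.09  0.12 -0.11] [-0.     0.001  0.001]Traceback (most recent call last):
  File "arc.py", line 8, in <module>
    if __name__=="__main__": arc(sys.argv[1],*map(float,sys.argv[2:5]))
                             ~~~^^^^^^^^^^^^^^^^^^^^^^^^^^^^^^^^^^^^^^^
  File "arc.py", line 5, in arc
    b=blob(s["img"],c,tuple(int(v) for v in px),32);P=np.array([w2c(p) for p in plane(s,b.reshape(-1,2),.066)])
  File "h.py", line 20, in blob
    return max(cs,key=cv2.contourArea)
ValueError: max() iterable argument is empty
Traceback (most recent call last):
  File "jar.py", line 7, in <module>
    b=blob(s["img"],c,tuple(int(v) for v in px),32)
  File "h.py", line 20, in blob
    return max(cs,key=cv2.contourArea)
ValueError: max() iterable argument is empty
```

```bash
python3 - <<'E'
from bench import r; import cv2,numpy as np
a=r.snapshot("top")["img"][160:310,190:410];b=r.snapshot("side")["img"][170:320,200:420]
cv2.imwrite("pics/p4.png",cv2.resize(np.vstack([a,b])[:,:,::-1],None,fx=2,fy=2,interpolation=2))
E
```

```text
(no output)
```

View pics/p4.png

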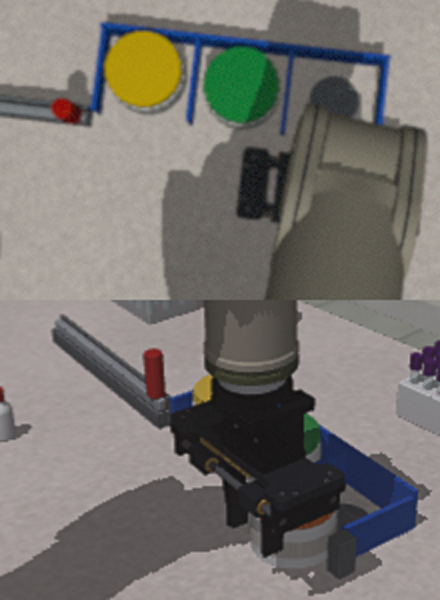

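The yellow and green jars are home. The orange jar is cradled in front of the fingers at the right bay mouth (side half, 300,540) and lined up. Continue forward.

Emit:
{"fn": "drive_tool", "kwargs": {"steps": [0.43,-1,0.1,0,0,0,0,0.43,-2,0.1,0,0,0,0,0.43,-3,0.1,0,0,0,0,0.43,-4,0.1,0,0,0,0,0.43,-4,0.1,0,0,0,0]}}

```text
time_s: 11.5
tool_pos: [0.5373, -0.0947, 0.2113]
tool_rot: [0.205, 3.133, -0.001]
force: [-0.0, -0.7, 0.2]
grip_width: 0.0497
grip_force: 0.0
```

Emit:
{"fn": "drive_tool", "kwargs": {"steps": [0.43,-0.7,0,0,0,0,0,0.43,-1.4,0,0,0,0,0,0.43,-2.1,0,0,0,0,0,0.43,-2.5,0,0,0,0,0,0.43,-2.5,0,0,0,0,0]}}

```text
time_s: 12.0
tool_pos: [0.5612, -0.0979, 0.2112]
tool_rot: [0.206, 3.134, -0.001]
force: [-0.1, -0.0, 0.0]
grip_width: 0.0499
grip_force: 0.0
```

```bash
python3 st.py -.0894,-.11,.03
```

```text
t 12.0 crate tip [-0.0975 -0.1101] 0.02898776837284925 F [-0.0927 -0.0142  0.0052] w 0.04990230418502453 r 0.5696383099192222
-.0894,-.11,.03 [-0.81  0.01 -0.1 ] [-0.     0.001  0.002]
```

Emit:
{"fn": "drive_tool", "kwargs": {"steps": [0.43,-0.2,0,0,0,0,0,0.43,-0.4,0,0,0,0,0,0.43,-0.6,0,0,0,0,0,0.43,-0.8,0,0,0,0,0,0.43,-0.9,0,0,0,0,0]}}

```text
time_s: 12.5
tool_pos: [0.5684, -0.099, 0.2108]
tool_rot: [-0.206, -3.131, -0.001]
force: [-13.9, 3.2, 9.8]
grip_width: 0.0498
grip_force: 6.7
```

Emit:
{"fn": "drive_tool", "kwargs": {"steps": [0.43,-0.1,0,0,0,0,0,0.43,-0.2,0,0,0,0,0,0.43,-0.3,0,0,0,0,0,0.43,-0.3,0,0,0,0,0,0.43,-0.3,0,0,0,0,0]}}

```text
time_s: 13.0
tool_pos: [0.5697, -0.0993, 0.2104]
tool_rot: [-0.206, -3.125, -0.002]
force: [-22.5, 4.5, 16.6]
grip_width: 0.0498
grip_force: 12.4
```

```bash
python3 st.py
```

```text
t 13.0 crate tip [-0.0889 -0.1103] 0.02817622541297396 F [-22.4741   4.5343  16.5699] w 0.04979203605862741 r 0.5782548190022815
```

Emit:
{"fn": "drive_tool", "kwargs": {"steps": [0.43,1.5,0,0,0,0,0,0.43,5,0,0,0,0,0,0.43,8,0,-3,0,0,0,0.43,8,0,-8,0,0,0,0.43,8,0,-12,0,0,0]}}

```text
time_s: 13.5
tool_pos: [0.4925, -0.0892, 0.3334]
tool_rot: [0.207, 3.133, 0.001]
force: [1.4, -0.2, 0.4]
grip_width: 0.0498
grip_force: 0.0
```

Emit:
{"fn": "drive_tool", "kwargs": {"steps": [0.43,0,5,0,0,0,0,0.43,0,10,0,0,0,0,0.43,0,15,0,0,0,0,0.43,0,20,0,0,0,0,0.43,0,25,0,0,0,0]}}

```text
time_s: 14.0
tool_pos: [0.526, 0.161, 0.3317]
tool_rot: [0.206, 3.133, 0.002]
force: [1.2, -0.3, 0.4]
grip_width: 0.0498
grip_force: 0.0
```

```bash
for j in "orange -.046 -.11" "green -.045 0" "yellow -.046 .111"; do python3 jar.py $j; python3 arc.py $j .3; done; python3 - <<'E'
from h import *; from bench import r
s=r.snapshot("top");k=blob(s["img"],"red",(223,215),20).reshape(-1,2);print("knob",k.mean(0),w2c(plane(s,[k.mean(0)],.09)[0]))
cv2.imwrite("pics/p5.png",cv2.resize(s["img"][150:310,180:420,::-1],None,fx=2,fy=2))
E
python3 st.py -.104,.184,.15
```

```text
top crate xy [-0.0438 -0.1082] R 0.04271356016397476
side crate xy [-0.0458 -0.11  ] bbox (352, 244, 41, 28)
arc orange [-0.0471 -0.1078] n 59 rms 0.0026606019125878667
top crate xy [-0.0479 -0.0011] R 0.04305683821439743
side crate xy [-0.0497 -0.0016] bbox (321, 224, 39, 26)
arc green [-0.0501 -0.001 ] n 43 rms 0.0015701556007398977
top crate xy [-0.0438  0.1104] R 0.0437571220099926
side crate xy [-0.0457  0.1078] bbox (297, 206, 36, 23)
arc yellow [-0.0456  0.1105] n 48 rms 0.0008620842297715844
t 14.5 crate tip [-0.1662  0.1387] 0.14908473445414086 F [ 0.2324 -0.0142 -0.6782] w 0.049862722908541796 r 0.54912313684772
-.104,.184,.15 [-6.22  4.54 -0.09] [ 0.  0. -0.]Traceback (most recent call last):
  File "<stdin>", line 2, in <module>
  File "h.py", line 20, in blob
    return max(cs,key=cv2.contourArea)
ValueError: max() iterable argument is empty
```

All three jars are home. Now over the knob, straddling it with both fingers.

Emit:
{"fn": "drive_tool", "kwargs": {"steps": [0.43,-3,2.3,0,0,0,0,0.43,-6.2,4.6,0,0,0,0,0.43,-6.2,4.6,0,0,0,0,0.43,-6.2,4.6,3,0,0,0,0.43,-6.2,4.6,3,0,0,0]}}

```text
time_s: 15.0
tool_pos: [0.5922, 0.1953, 0.2977]
tool_rot: [-0.207, -3.13, 0.005]
force: [0.1, 0.5, -0.9]
grip_width: 0.0496
grip_force: 0.0
```

```bash
python3 st.py -.104,.184,.072; python3 - <<'E'
from bench import r; import cv2,numpy as np
b=r.snapshot("side")["img"][130:280,200:420]
cv2.imwrite("pics/p6.png",cv2.resize(b[:,:,::-1],None,fx=3,fy=3,interpolation=2))
E
```

```text
t 15.0 crate tip [-0.1056  0.1847] 0.1155477492652999 F [ 0.0891  0.4586 -0.8853] w 0.04963731564861527 r 0.6235869332866516
-.104,.184,.072 [-0.18 -0.06  4.35] [-0.003 -0.005  0.   ]
```

View pics/p6.png

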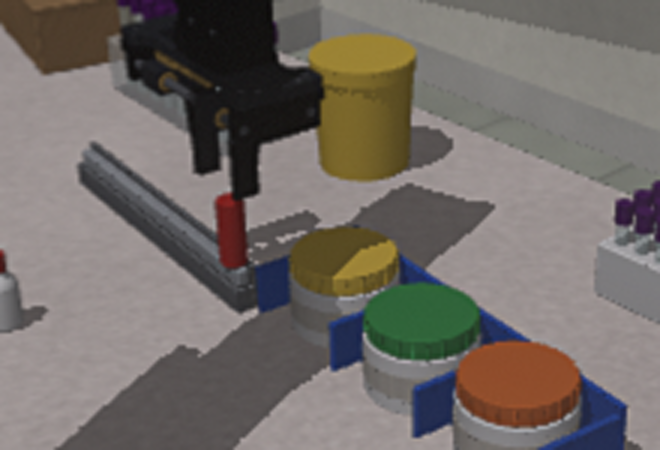

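The side crop shows the fingertips at (208,170) and (245,195) straddling the knob top (230,198), and all three lids inside their bays. Descend.

Emit:
{"fn": "drive_tool", "kwargs": {"steps": [0.43,0,0,1.5,0,0,0,0.43,0,0,3,0,0,0,0.43,0,0,4.5,0,0,0,0.43,0,0,4.5,0,0,0,0.43,0,0,4.5,0,0,0]}}

```text
time_s: 15.55
tool_pos: [0.5932, 0.1963, 0.2558]
tool_rot: [-0.206, -3.134, 0.001]
force: [0.7, 0.3, -0.0]
grip_width: 0.0495
grip_force: 0.0
```

```bash
python3 st.py -.104,-.146,.072
```

```text
t 15.55 crate tip [-0.1047  0.1858] 0.07355343402706396 F [ 0.7137  0.2951 -0.0107] w 0.04948415297373228 r 0.6248592659079061
-.104,-.146,.072 [ -0.02 -33.18   0.18] [-0.001 -0.001  0.001]
```

Emit:
{"fn": "drive_tool", "kwargs": {"steps": [0.43,0,-1,0,0,0,0,0.43,0,-3,0,0,0,0,0.43,0,-5,0,0,0,0,0.43,0,-7,0,0,0,0,0.43,0,-9,0,0,0,0]}}

```text
time_s: 16.05
tool_pos: [0.581, 0.1046, 0.2566]
tool_rot: [0.208, 3.134, 0.001]
force: [0.1, 3.1, 0.8]
grip_width: 0.0498
grip_force: 1.4
```

Emit:
{"fn": "drive_tool", "kwargs": {"steps": [0.43,0,-2,0,0,0,0,0.43,0,-4,0,0,0,0,0.43,0,-6,0,0,0,0,0.43,0,-8,0,0,0,0,0.43,0,-10,0,0,0,0]}}

```text
time_s: 16.55
tool_pos: [0.5677, 0.0056, 0.2566]
tool_rot: [0.208, 3.134, 0.001]
force: [0.9, 3.2, 0.2]
grip_width: 0.0498
grip_force: 1.8
```

```bash
python3 st.py -.104,-.146,.072
```

```text
t 16.55 crate tip [-0.1048 -0.0066] 0.074421571265092 F [0.8978 3.199  0.2256] w 0.04979231381681293 r 0.5677163905530854
-.104,-.146,.072 [ -0.08 -13.94   0.23] [ 0.001  0.    -0.   ]
```

Emit:
{"fn": "drive_tool", "kwargs": {"steps": [0.43,0,-2,0,0,0,0,0.43,0,-4,0,0,0,0,0.43,0,-6,0,0,0,0,0.43,0,-8,0,0,0,0,0.43,0,-10,0,0,0,0]}}

```text
time_s: 17.05
tool_pos: [0.5543, -0.0936, 0.2566]
tool_rot: [0.209, 3.134, 0.001]
force: [0.2, 2.8, -0.3]
grip_width: 0.0495
grip_force: 1.4
```

Emit:
{"fn": "drive_tool", "kwargs": {"steps": [0.43,0,-1,0,0,0,0,0.43,0,-2,0,0,0,0,0.43,0,-3,0,0,0,0,0.43,0,-3.4,0,0,0,0,0.43,0,-3.6,0,0,0,0]}}

```text
time_s: 17.55
tool_pos: [0.5506, -0.1271, 0.2561]
tool_rot: [-0.206, -3.135, 0.0]
force: [-0.8, 2.6, 1.9]
grip_width: 0.0496
grip_force: 1.0
```

```bash
python3 st.py -.104,-.148,.072
```

```text
t 17.55 crate tip [-0.1042 -0.1404] 0.07390159274559518 F [-0.8086  2.6329  1.902 ] w 0.04962290901811906 r 0.56503002576683
-.104,-.148,.072 [-0.02 -0.76  0.19] [-0.    -0.     0.001]
```

Emit:
{"fn": "drive_tool", "kwargs": {"steps": [0.43,0,-0.2,0,0,0,0,0.43,0,-0.4,0,0,0,0,0.43,0,-0.6,0,0,0,0,0.43,0,-0.8,0,0,0,0,0.43,0,-0.9,0,0,0,0]}}

```text
time_s: 18.05
tool_pos: [0.5495, -0.1353, 0.256]
tool_rot: [-0.205, -3.135, -0.001]
force: [-0.6, 6.2, 1.0]
grip_width: 0.0495
grip_force: 3.3
```

```bash
python3 st.py
```

```text
t 18.05 crate tip [-0.1041 -0.1487] 0.07381783776020737 F [-0.6203  6.1622  1.0477] w 0.04951017620096421 r 0.565925308793387
```

Force is rising; press gently a bit more to confirm the stop.

Emit:
{"fn": "drive_tool", "kwargs": {"steps": [0.43,0,-0.1,0,0,0,0,0.43,0,-0.2,0,0,0,0,0.43,0,-0.3,0,0,0,0,0.43,0,-0.3,0,0,0,0,0.43,0,-0.3,0,0,0,0]}}

```text
time_s: 18.55
tool_pos: [0.5496, -0.1359, 0.256]
tool_rot: [-0.202, -3.135, -0.006]
force: [-0.6, 13.1, 1.5]
grip_width: 0.0498
grip_force: 6.1
```

```bash
python3 st.py
```

```text
t 18.55 crate tip [-0.104  -0.1493] 0.07377790416408145 F [-0.5795 13.061   1.5381] w 0.04975107974474413 r 0.5661393082738212
```

Emit:
{"fn": "drive_tool", "kwargs": {"steps": [0.43,0,1,0,0,0,0,0.43,0,1.5,0,0,0,0,0.43,0,1.5,-4,0,0,0,0.43,0,1.5,-8,0,0,0,0.43,0,1.5,-12,0,0,0]}}

```text
time_s: 19.05
tool_pos: [0.5508, -0.1242, 0.3776]
tool_rot: [-0.207, -3.135, 0.002]
force: [1.1, -0.5, -0.7]
grip_width: 0.0497
grip_force: 0.0
```

Emit:
{"fn": "drive_tool", "kwargs": {"steps": [0.43,5,4,0,0,0,0,0.43,8,8,0,0,0,0,0.43,10,12,0,0,0,0,0.43,10,17,0,0,0,0,0.43,10,21,0,0,0,0]}}

```text
time_s: 19.55
tool_pos: [0.4786, 0.0989, 0.3768]
tool_rot: [0.207, 3.133, 0.001]
force: [1.5, 0.5, 0.2]
grip_width: 0.0498
grip_force: 0.0
```

```bash
for j in "orange -.046 -.11" "green -.045 0" "yellow -.046 .111"; do python3 jar.py $j; done; python3 - <<'E'
from h import *; from bench import r
import cv2,numpy as np
t=r.snapshot("top");s=r.snapshot("side")
b=blob(s["img"],"red",(375,270),45).reshape(-1,2);print("knob side bbox",b.min(0),b.max(0));u=b[b[:,1]<=b[:,1].min()+2].mean(0)
print("knob top crate",w2c(plane(s,[u+[0,1]],.1)[0]))
cv2.imwrite("pics/p7.png",np.vstack([t["img"][130:360,110:530],s["img"][150:420,160:580]])[:,:,::-1])
E
```

```text
top crate xy [-0.0435 -0.108 ] R 0.0429205447435379
side crate xy [-0.0449 -0.1106] bbox (353, 244, 40, 28)
top crate xy [-0.0453 -0.0052] R 0.04317887872457504
side crate xy [-0.0456 -0.0074] bbox (325, 225, 37, 25)
top crate xy [-0.0451  0.111 ] R 0.04390008747577667
side crate xy [-0.0457  0.1078] bbox (297, 206, 36, 23)
knob side bbox [352 253] [363 281]
knob top crate [-0.1029 -0.1314]
```

View pics/p7.png

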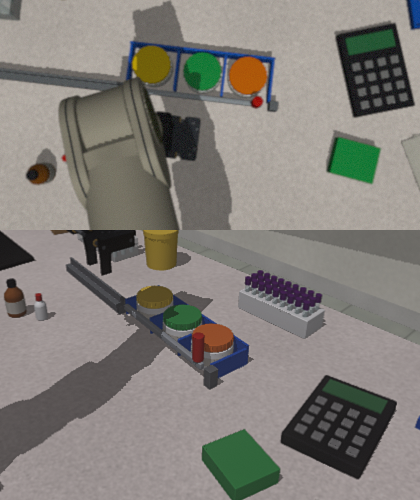

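The final picture shows all three lids home. The bar crosses the mouths with its knob at the stop block (top half 257,102), and the bystanders are unmoved. Handing in.

```bash
python3 -c "
from bench import r;print(r.hand_in())"
```

```text
the job is handed in; nothing more can be done
None
```

The job is handed in after about 20 s of robot time: the yellow jar is home in the left bay, the orange jar is home in the right bay, and the bar is closed against its stop; the green jar stayed in the middle bay, though the bar nudged it about 4 mm further in.

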